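# Steady the shop scale with its two stabiliser screws

### The job

The counter scale stands on three fixed rubber feet on uneven planks and can be rocked, because the two stabiliser feet at the ends of its side arms hang clear. Turn both stabiliser knobs clockwise (seen from above) until each stabiliser foot bears on its plank and carries a fair share of the weight (some 5 to 10 N), without forcing it down or jacking the scale up: all five feet must end loaded. Leave the scale where it stands and the goods on the counter alone, and let go.

Things in the scene. Friction and masses are not known exactly. Their poses are not given: they have to be found in the camera images.
- scale: Grey counter scale with steel weighing plate, 4 kg, 230 (x) by 240 (y) by 70 mm high, loose. Origin: its centre, level with the undersides of its three unloaded fixed feet; x points away from the robot, y left, z up. It has a flat arm out to each side with a knob at x = -80, y = +180 (left) or -180 mm (right). It stands on three planks about 24 mm above the counter.
- knob_l (a joint): Angle of the left (+y) knob, rad, 0 to 4.5, growing clockwise seen from above; 1 rad drives its foot 3.5 mm down, the knob keeps its height. At 0 the foot is 7.5 mm above the unloaded fixed feet; it meets its plank between 0.4 and 2.7 rad. Then the knob pushes a hand that keeps its height up by about 30 N a rad; if let rise (3 mm a rad), the foot load grows about 10 N a rad. Torque 0.05 N m, little more under load. It stays where left.
- knob_r (a joint): Angle of the right (-y) knob, rad, 0 to 4.5, growing clockwise seen from above; 1 rad drives its foot 3.5 mm down, the knob keeps its height. At 0 the foot is 7.5 mm above the unloaded fixed feet; it meets its plank between 0.4 and 2.7 rad. Then the knob pushes a hand that keeps its height up by about 30 N a rad; if let rise (3 mm a rad), the foot load grows about 10 N a rad. Torque 0.05 N m, little more under load. It stays where left.
- knob_l_grip (a point): Point on the left knob's vertical axis where to grip. Black plastic disc, 40 mm across, with an upright bar grip 40 mm long, 14 mm thick, standing 32 mm above the disc. The point is 10 mm below the bar's top, 22 mm above the disc; x along the bar, y across its thickness, z up; it turns with the knob. The scale's side is 60 mm from the axis, its plate lower than this point.
- knob_r_grip (a point): Point on the right knob's vertical axis where to grip. Black plastic disc, 40 mm across, with an upright bar grip 40 mm long, 14 mm thick, standing 32 mm above the disc. The point is 10 mm below the bar's top, 22 mm above the disc; x along the bar, y across its thickness, z up; it turns with the knob. The scale's side is 60 mm from the axis, its plate lower than this point.
- foot_l: left stabiliser foot: black rubber disc, 36 mm across, 6 mm thick, under the left knob and turning with it. Origin: centre of its underside; z up. It stands over the left plank (340 x 84 mm), whose top lies up to 3 mm higher or lower than the middle plank; that height is not measured and must be felt.
- foot_r: right stabiliser foot: black rubber disc, 36 mm across, 6 mm thick, under the right knob and turning with it. Origin: centre of its underside; z up. It stands over the right plank (340 x 84 mm), whose top lies up to 3 mm higher or lower than the middle plank; that height is not measured and must be felt.
- foot_front: Fixed rubber foot of the scale, 24 mm across, at the middle of the front (robot) side, on the middle plank (340 x 270 mm). Springy, 7 N per mm. Origin: centre of its underside.
- foot_back_l: Fixed rubber foot of the scale, 24 mm across, at the back left, on the middle plank (340 x 270 mm). Springy, 7 N per mm. Origin: centre of its underside.
- foot_back_r: Fixed rubber foot of the scale, 24 mm across, at the back right, on the middle plank (340 x 270 mm). Springy, 7 N per mm. Origin: centre of its underside.
- milk_carton: Blue drink carton, 60 x 90 x 170 mm high, upright on the counter left of the scale; leave alone. Origin: centre of its underside.
- tumbler: Black cup, 76 mm across, 120 mm high, right of the scale; leave alone. Origin: centre of its underside.
- tin: Steel can, 74 mm across, 100 mm high, nearer the robot on the right; leave alone. Origin: centre of its underside.

How it is judged:
By the outcome, as a careful person would: the job done as asked, in the order asked, and still so for the second after the job is handed in, with the robot touching nothing.
It also fails if it takes over 70 s, if anything falls off the work surface, if the arm or the gripper's body presses on something with over 40 N, if the wrist force passes 120 N, or if a joint passes its speed limit or range.

### The arm

A 7-joint arm with a two-finger parallel gripper is mounted at the origin on the work surface. World frame = base frame: x ahead of the robot, y to its left, z up, the work surface at z = 0. Lengths are in m, angles in rad, forces in N, time in s.
With the tool pointing down it reaches from about 0.4 to 0.85 m from the base axis. Payload 4.5 kg.
Tool frame: the origin (TCP) lies at the very end of the fingers, on their centre line; the grasp point (between the pads) lies 19 mm behind it (tcp_to_grasp is the z of the grasp point in the tool frame, in m); z points along the fingers, y is the line along which they close (so a half turn about z gives the same grasp; the last joint's range is limited). The gripper opens to 88 mm and grips with 3 to 60 N. Pads are 18 mm wide; open, the fingers measure 123 mm over their backs; the gripper's body (75 mm by 187 mm) begins 45 mm behind the grasp point.
Start: joints at [-1.271, 0.689, -0.195, 1.565, 0.157, 0.902, -0.215], TCP at [0.164, 0.603, 0.239] pointing down, gripper open.
Joint ranges: [-3.01, 3.01], [-0.46, 2.08], [-1.47, 1.51], [0.13, 2.56], [-1, 4.14], [0.04, 2.09], [-2.66, 2.66]. Speed limits (rad/s): [2.57, 2.57, 3.14, 3.14, 3.14, 3.14, 3.14].

### API

Orientations are given as a unit quaternion [x, y, z, w].
In Python, from plant import * gives the robot as it stands. The module is installed in compiled form; this text tells all that it offers.
- The arm moves only by the shell command python3 -m jog 'ROWS' [OPENING] [FORCE]. ROWS is JSON, a list that holds one entry, the list of rows, each a list of 6 numbers: the shift along the tool's x, y, z in m, then the turn, a rotation vector about the tool's x, y, z in rad. In form: [[[dx, dy, dz, ax, ay, az], ...]]. A call has 1 to 12 rows; each row shifts and turns the commanded pose from where the row before left it, along the tool's axes as they then stand; what a row does not reach is not made up. A row lasts 1/8 s, in which the tool goes at most 62.5 mm and 10.7 degrees, less where a joint would pass 70% of its speed; a pose out of reach is approached as far as the arm can. A call with a gripper value outside its range is refused whole. OPENING is the finger opening in m, from 0 to 0.0881, set as the call begins (- or left out, the last holds). The fingers move at their own pace and stop on an object; FORCE is the grip in N (left out, the last holds). Time passes only in rows, so rows that do not move let the fingers close. It gives the time, the measured TCP pose, the force, the opening and the grip force at its end, in the units of the state.
- get_state(): the state, without advancing time (a new reading comes with each control period).
- snapshot(name): name is "side" or "top"; returns a dict with "frame" (384x512x3 uint8, red, green, blue), "mtx" (3x3 intrinsics, pixels), "D" ([k1, k2, p1, p2, k3] as OpenCV has them; the pictures are not rectified), "xyz" and "orientation" of the camera in the world. Camera axes: x right, y down, z forward; pixel columns grow to the right and rows downward; lengths in m; the calibration is good to about 2 mm. A picture is of the moment at which its call begins. There is no depth.
- finish_job(): hands the job in; it is judged then, once.
The state is a dict: "clock": time; "q": joint angles; "qd": joint speeds; "joint_torque": joint torques, N m; "tool_pos": TCP position; "eef_rot": TCP orientation; "contact_force": force on the tool from outside, world axes, zero at the start; "moment": the same for the moment, N m; "opening": opening from 0.0 (shut) to 1.0 (fully open); "finger_force": force on a finger pad.
Only numpy, scipy, OpenCV 4.12 (cv2) and the standard library are available. Lean on these libraries where they do the work, as an engineer would, in place of code of your own. Each camera call takes 0.05 s, during which the arm holds its last target. There are 200 camera calls.

## Working session

There is one attempt and no reset: what is moved stays moved. The work goes in short steps, Python scripts to look and compute and a shell command to move; the robot and the scene stay as the last step left them, time stands still between calls to the robot, and variables do not carry over. Pictures are saved under pics/ and viewed, at most 10 in all, crops included, and the job is handed in when it is done.

```bash
mkdir -p pics
python3 - <<'E'
from plant import *
import cv2,numpy as np
for n in("side","top"):
    s=snapshot(n);cv2.imwrite(f"pics/{n}0.png",s["frame"][:,:,::-1]);print(n,s["mtx"],s["D"],s["xyz"],s["orientation"])
st=get_state();print({k:np.round(v,3) for k,v in st.items()})
E
```

```text
side [[350.23441655   0.         252.48646089]
 [  0.         350.23441655 197.55162366]
 [  0.           0.           1.        ]] [-0.0927241  0.         0.         0.         0.       ] [-0.05296186 -0.83456276  0.71572329] [ 0.8243817  -0.27647341  0.1603564  -0.46716495]
top [[351.0547952    0.         256.12465055]
 [  0.         351.0547952  192.31584813]
 [  0.           0.           1.        ]] [0.02120273 0.         0.         0.         0.        ] [ 0.49645712 -0.0147609   1.24864082] [ 0.70923593 -0.70316881  0.02695201 -0.04256296]
{'clock': np.float64(0.1), 'q': array([-1.271,  0.69 , -0.195,  1.566,  0.157,  0.903, -0.215]), 'qd': array([ 0.   ,  0.   , -0.001, -0.002, -0.   ,  0.   ,  0.001]), 'joint_torque': array([-3.0000e-03, -5.2849e+01, -1.2710e+00, -1.5383e+01, -5.3000e-02,
        2.0000e-03,  0.0000e+00]), 'tool_pos': array([0.164, 0.602, 0.238]), 'eef_rot': array([ 0.132,  0.991, -0.001, -0.   ]), 'contact_force': array([-0.077,  0.137, -0.254]), 'moment': array([ 0.024,  0.009, -0.05 ]), 'finger_force': np.float64(0.0), 'opening': np.float64(0.996)}
```

View pics/side0.png

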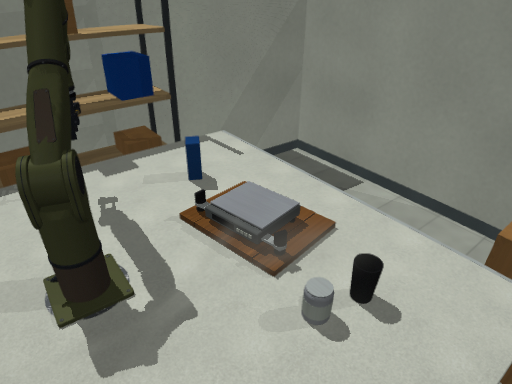

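View pics/top0.png

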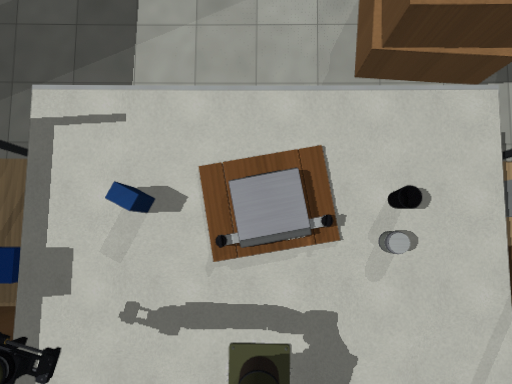

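The side view shows the left knob at about (200,199) and the right knob at (281,240). The top view shows them at (221,241) and (327,220). Next I'll zoom in on these in one montage.

Run:
```python
import cv2,numpy as np
t=cv2.imread("pics/top0.png");s=cv2.imread("pics/side0.png")
c=lambda im,u,v:cv2.resize(im[v-18:v+18,u-24:u+24],(384,288),interpolation=cv2.INTER_NEAREST)
cv2.imwrite("pics/m0.png",np.vstack([np.hstack([c(t,221,241),c(t,327,220)]),np.hstack([c(s,200,202),c(s,281,240)])]))
```

```text
(no output)
```

View pics/m0.png

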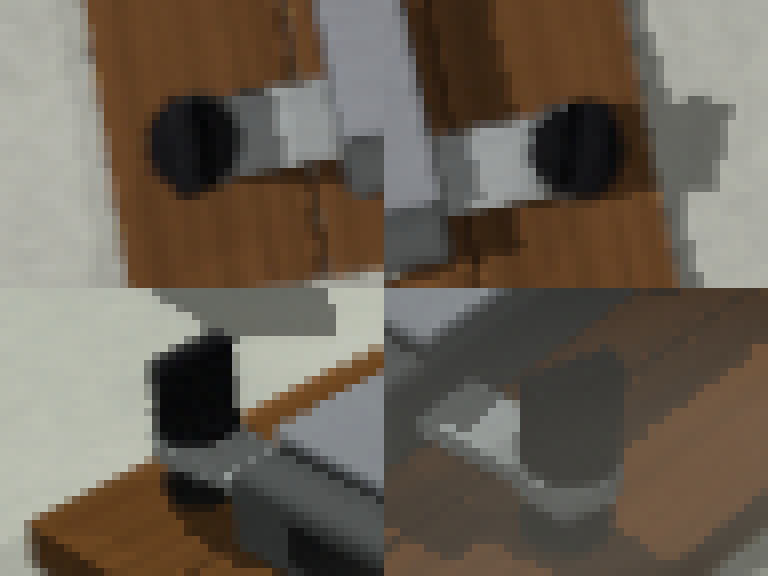

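The left disc is centred near (221,241) and the right disc near (327,220.5) in the top view, with the bars running roughly along image-vertical. I'll stretch the contrast to see the bars.

```bash
cat > h.py <<'E'
import cv2,numpy as np
from scipy.spatial.transform import Rotation as R
def ray(s,uv):
    p=cv2.undistortPoints(np.array([[uv]],float),s["mtx"],np.array(s["D"]))[0,0]
    d=R.from_quat(s["orientation"]).apply([p[0],p[1],1]);return np.array(s["xyz"]),d/np.linalg.norm(d)
def plane(s,uv,z):
    o,d=ray(s,uv);return o+d*(z-o[2])/d[2]
def tri(a,ua,b,ub):
    o,d=ray(a,ua);p,e=ray(b,ub)
    t=np.linalg.lstsq(np.c_[d,-e],p-o,rcond=None)[0]
    return (o+t[0]*d+p+t[1]*e)/2,np.linalg.norm(o+t[0]*d-p-t[1]*e)
E
python3 - <<'E'
from plant import *
from h import *
T=snapshot("top");S=snapshot("side")
def c(s,u,v):
    im=s["frame"][v-12:v+12,u-16:u+16,::-1].astype(float)
    im=np.clip(im*5,0,255)if im.min()<40 else im
    return cv2.resize(im.astype(np.uint8),(384,288),interpolation=cv2.INTER_NEAREST)
cv2.imwrite("pics/m1.png",np.vstack([np.hstack([c(T,221,241),c(T,327,220)]),np.hstack([c(S,200,200),c(S,281,240)])]))
def blob(s,u,v,th):
    g=s["frame"].max(2).astype(np.uint8);m=(g<th).astype(np.uint8)
    w=np.zeros_like(m);w[v-12:v+13,u-10:u+10]=1;m*=w
    n,l,st,ce=cv2.connectedComponentsWithStats(m);i=1+np.argmax(st[1:,4]);return ce[i],st[i]
for u,v in((221,241),(327,220)):
    b=blob(T,u,v,45);print(b,plane(T,b[0],0.075),plane(T,b[0],0.065))
E
```

```text
(array([220.86666667, 240.6       ]), array([216, 235,  11,  13, 105], dtype=int32)) [0.45019206 0.12728336 0.075     ] [0.44979786 0.12849365 0.065     ]
(array([327.28571429, 220.33035714]), array([322, 215,  12,  12, 112], dtype=int32)) [ 0.52059198 -0.22518567  0.075     ] [ 0.52079762 -0.2269786   0.065     ]
```

View pics/m1.png

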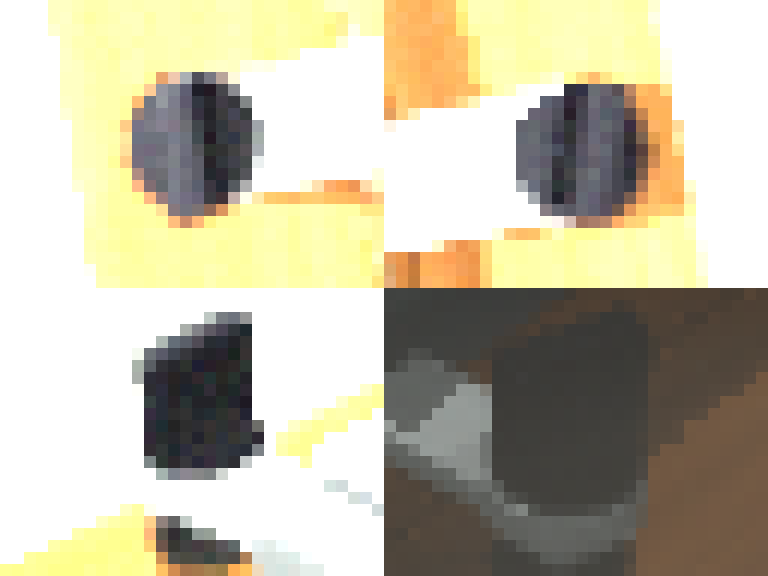

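Stretched top crops: the left bar top is centred near (219.5,240.7) and the right near (329,220.2). In the side crops they are at (199.5,191.8) and (280.2,231.7).

Run:
```python
from plant import *
from h import *
T=snapshot("top");S=snapshot("side")
a=tri(T,(219.5,240.7),S,(199.5,191.8));b=tri(T,(329,220.2),S,(280.2,231.7));print(a,b)
d=a[0]-b[0];print(np.linalg.norm(d),np.degrees(np.arctan2(-d[0],d[1])))
# bar directions in top view (crop ends), plank left edge
for p,q in(((219,236),(220.5,246)),((328.5,215),(329.5,225))):
    v=plane(T,p,.09)-plane(T,q,.09);print(np.degrees(np.arctan2(v[1],v[0])))
for z in(.09,.1,.11):
  d=plane(T,(219.5,240.7),z)-plane(T,(329,220.2),z);print(z,np.linalg.norm(d),np.degrees(np.arctan2(-d[0],d[1])),plane(T,(219.5,240.7),z),plane(T,(329,220.2),z))
st=get_state();print(R.from_quat(st["eef_rot"]).as_matrix().round(3))
```

```text
(array([0.45038286, 0.12902503, 0.09936394]), np.float64(0.0009392466988979992)) (array([ 0.51959838, -0.22489244,  0.10347073]), np.float64(0.0022437501324748237))
0.36064557163394556 11.065648528915201
9.7871511994572
5.054729619496738
0.09 0.3648754877084125 11.11656783416874 [0.45041428 0.12994993 0.09      ] [ 0.52076436 -0.22807938  0.09      ]
0.1 0.36172631946649253 11.11656783416875 [0.45081167 0.12870096 0.1       ] [ 0.52055457 -0.22623827  0.1       ]
0.11 0.3585771512245724 11.116567834168734 [0.45120905 0.12745199 0.11      ] [ 0.52034478 -0.22439716  0.11      ]
[[-0.965  0.263 -0.   ]
 [ 0.263  0.965 -0.001]
 [-0.    -0.001 -1.   ]]
```

Triangulating gives bar tops at z≈0.101, a knob spacing of 0.3606 m (nominal 0.360) and a scale yaw of about +11°. Moving over the left knob.

```bash
python3 -m jog '[[[-0.0334,-0.0317,0,0,0,0],[-0.0334,-0.0317,0,0,0,0],[-0.0334,-0.0317,0,0,0,0],[-0.0334,-0.0317,0,0,0,0],[-0.0334,-0.0317,0,0,0,0],[-0.0334,-0.0317,0,0,0,0],[-0.0334,-0.0317,0,0,0,0],[-0.0334,-0.0317,0,0,0,0],[-0.0334,-0.0317,0,0,0,0],[-0.0334,-0.0317,0,0,0,0],[-0.0334,-0.0317,0,0,0,0],[-0.0334,-0.0317,0,0,0,0]]]' 0.05 10
python3 -m jog '[[[0,0,0.01,0,0,-0.15],[0,0,0.01,0,0,-0.15],[0,0,0.01,0,0,-0.159],[0,0,0.01,0,0,0],[0,0,0.01,0,0,0],[0,0,0,0,0,0]]]'
cat > st.py <<'E'
from plant import *
from h import *
s=get_state();M=R.from_quat(s["eef_rot"]).as_matrix()
print("t",round(float(s["clock"]),2),"p",np.round(s["tool_pos"],4),"toolx",M[:,0].round(3),"yaw_y",np.degrees(np.arctan2(M[1,1],M[0,1])).round(2),"tz",M[:,2].round(3),"q",np.round(s["q"],2),"F",np.round(s["contact_force"],2),"M",np.round(s["moment"],3),"op",float(s["opening"])*.0881,"ff",round(float(s["finger_force"]),2))
E
python3 st.py
```

```text
clock: 1.8
tool_pos: [0.4518, 0.1295, 0.2389]
eef_rot: [0.132, 0.991, 0.0, 0.0]
contact_force: [-0.2, 0.1, -0.9]
opening: 0.566
finger_force: 0.0
clock: 2.55
tool_pos: [0.4505, 0.1307, 0.1881]
eef_rot: [-0.096, 0.995, -0.0, -0.001]
contact_force: [-0.1, 0.1, -0.4]
opening: 0.567
finger_force: 0.0
t 2.55 p [0.4505 0.1307 0.1881] toolx [-0.982 -0.191  0.001] yaw_y 101.01 tz [-0.001 -0.001 -1.   ] q [-0.15  0.59 -0.35  2.07  0.38  0.54  0.98] F [-0.09  0.06 -0.36] M [-0.013 -0.036 -0.003] op 0.04997233277332157 ff 0.0
```

```bash
python3 -m jog '[[[0,-0.002,0.02,0,0,0],[0,0,0.02,0,0,0],[0,0,0.02,0,0,0],[0,0,0.02,0,0,0],[0,0,0.017,0,0,0],[0,0,0.008,0,0,0],[0,0,0.004,0,0,0],[0,0,0.004,0,0,0],[0,0,0,0,0,0]]]'
python3 st.py
python3 - <<'E'
from plant import *
from h import *
o=[]
for n,u,v in(("side",205,190),("top",221,235)):
    f=snapshot(n)["frame"][v-36:v+36,u-48:u+48,::-1].astype(float)
    o.append(cv2.resize(np.clip(f*2,0,255).astype(np.uint8),(400,300),interpolation=cv2.INTER_CUBIC))
cv2.imwrite("pics/m2.png",np.hstack(o))
E
```

```text
clock: 3.68
tool_pos: [0.4515, 0.1288, 0.0758]
eef_rot: [-0.096, 0.995, 0.0, 0.0]
contact_force: [-0.4, -0.1, -0.2]
opening: 0.568
finger_force: 0.0
t 3.67 p [0.4515 0.1288 0.0758] toolx [-0.981 -0.192 -0.   ] yaw_y 101.06 tz [ 0.  0. -1.] q [-0.28  0.8  -0.16  2.15  0.52  0.23  0.87] F [-0.39 -0.09 -0.21] M [ 0.079  0.004 -0.015] op 0.0500438186921041 ff 0.0
```

View pics/m2.png

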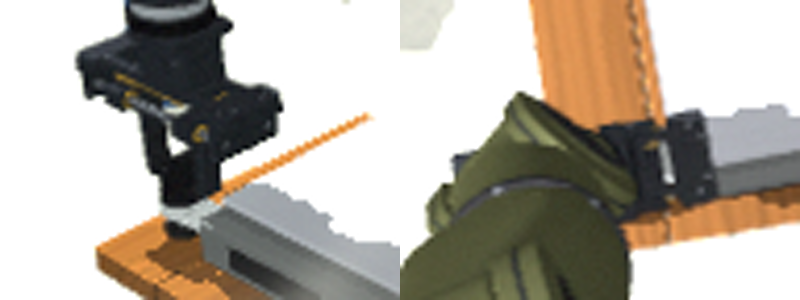

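The side crop shows the fingers straddling the left knob, with the knob and disc near crop (190,190), clear of the scale body. Closing gently.

```bash
python3 -m jog '[[[0,0,0,0,0,0],[0,0,0,0,0,0],[0,0,0,0,0,0],[0,0,0,0,0,0]]]' 0.010 5; python3 st.py
```

```text
clock: 4.28
tool_pos: [0.4511, 0.1303, 0.0758]
eef_rot: [-0.097, 0.995, 0.001, 0.0]
contact_force: [0.3, -0.1, 0.1]
opening: 0.163
finger_force: 5.0
t 4.28 p [0.4511 0.1303 0.0758] toolx [-0.981 -0.193 -0.001] yaw_y 101.13 tz [ 0.     0.002 -1.   ] q [-0.28  0.8  -0.16  2.15  0.52  0.23  0.87] F [ 0.35 -0.15  0.08] M [ 0.039 -0.102 -0.056] op 0.014349828334874899 ff 5.0
```

```bash
cat > s.py <<'E'
from plant import *
from h import *
s=get_state();M=R.from_quat(s["eef_rot"]).as_matrix()
print(round(float(s["clock"]),2),np.round(s["tool_pos"],4),"cw from scale-y",round(np.radians(101.1)-np.arctan2(M[1,1],M[0,1]),3),"q7",round(s["q"][6],2),"F",np.round(s["contact_force"],2),"Mz",np.round(s["moment"],3)[2],"ff",round(float(s["finger_force"]),1))
E
python3 -m jog '[[[0,0,0,0,0,0],[0,0,0,0,0,0.1],[0,0,0,0,0,0.1],[0,0,0,0,0,0]]]' 0.010 10 >/dev/null; python3 s.py
python3 -m jog '[[[0,0,0,0,0,0.1],[0,0,0,0,0,0]]]' >/dev/null; python3 s.py
python3 -m jog '[[[0,0,0,0,0,0.1],[0,0,0,0,0,0]]]' >/dev/null; python3 s.py
python3 -m jog '[[[0,0,0,0,0,0.1],[0,0,0,0,0,0]]]' >/dev/null; python3 s.py
```

```text
4.78 [0.451  0.1299 0.0757] cw from scale-y 0.198 q7 0.76 F [-2.68  4.21  0.69] Mz -0.04 ff 10.0
5.03 [0.451  0.1297 0.0757] cw from scale-y 0.297 q7 0.7 F [-1.8   3.99  1.14] Mz -0.034 ff 10.0
5.28 [0.451  0.1296 0.0757] cw from scale-y 0.396 q7 0.65 F [-2.11  4.65  1.64] Mz -0.052 ff 10.0
5.53 [0.4509 0.1294 0.0757] cw from scale-y 0.496 q7 0.6 F [-2.61  4.81  0.59] Mz -0.035 ff 10.0
```

```bash
python3 -m jog '[[[0.0008,0.0012,0,0,0,0],[0,0,0,0,0,0]]]' >/dev/null; python3 s.py
for i in 1; do python3 -m jog '[[[0,0,0,0,0,0.1],[0,0,0,0,0,0]]]' >/dev/null; python3 s.py; done
python3 -m jog '[[[0,0,0,0,0,0.1],[0,0,0,0,0,0]]]' >/dev/null; python3 s.py
python3 -m jog '[[[0,0,0,0,0,0.1],[0,0,0,0,0,0]]]' >/dev/null; python3 s.py
python3 -m jog '[[[0,0,0,0,0,0.1],[0,0,0,0,0,0]]]' >/dev/null; python3 s.py
python3 -m jog '[[[0,0,0,0,0,0.1],[0,0,0,0,0,0]]]' >/dev/null; python3 s.py
```

```text
5.78 [0.4509 0.1296 0.0757] cw from scale-y 0.499 q7 0.6 F [-1.57  1.61  0.12] Mz 0.028 ff 10.0
6.03 [0.4509 0.1295 0.0757] cw from scale-y 0.599 q7 0.54 F [-0.96  0.26 -0.07] Mz -0.096 ff 10.0
6.28 [0.4508 0.1293 0.0757] cw from scale-y 0.699 q7 0.49 F [-0.73 -0.89  0.41] Mz 0.009 ff 10.0
6.53 [0.4508 0.1293 0.0756] cw from scale-y 0.798 q7 0.44 F [-0.53 -1.23 -0.27] Mz -0.096 ff 10.0
6.78 [0.4507 0.1292 0.0756] cw from scale-y 0.898 q7 0.39 F [-0.73 -2.57  0.01] Mz -0.075 ff 10.0
7.03 [0.4506 0.1291 0.0756] cw from scale-y 0.998 q7 0.33 F [-0.89 -3.59  0.3 ] Mz -0.048 ff 10.0
```

```bash
python3 -m jog '[[[-0.0004,-0.0007,0,0,0,0.1],[0,0,0,0,0,0]]]' >/dev/null; python3 s.py
python3 -m jog '[[[0,0,0,0,0,0.1],[0,0,0,0,0,0]]]' >/dev/null; python3 s.py
python3 -m jog '[[[0,0,0,0,0,0.1],[0,0,0,0,0,0]]]' >/dev/null; python3 s.py
python3 -m jog '[[[0,0,0,0,0,0.1],[0,0,0,0,0,0]]]' >/dev/null; python3 s.py
python3 -m jog '[[[0,0,0,0,0,0.1],[0,0,0,0,0,0]]]' >/dev/null; python3 s.py
```

```text
7.28 [0.4505 0.129  0.0757] cw from scale-y 1.097 q7 0.28 F [-1.82 -3.03  0.16] Mz -0.033 ff 10.0
7.53 [0.4504 0.1289 0.0756] cw from scale-y 1.197 q7 0.23 F [-1.36 -4.73 -0.36] Mz -0.017 ff 10.0
7.78 [0.4503 0.1289 0.0756] cw from scale-y 1.297 q7 0.18 F [-1.58 -4.1   0.04] Mz -0.031 ff 10.0
8.03 [0.4501 0.1288 0.0756] cw from scale-y 1.397 q7 0.13 F [-2.14 -4.54  0.67] Mz -0.062 ff 10.0
8.28 [0.45   0.1287 0.0756] cw from scale-y 1.497 q7 0.07 F [-3.3  -4.42  0.65] Mz -0.025 ff 10.0
```

```bash
python3 -m jog '[[[-0.001,-0.001,0,0,0,0.1],[0,0,0,0,0,0]]]' >/dev/null; python3 s.py
python3 -m jog '[[[0,0,0,0,0,0.1],[0,0,0,0,0,0]]]' >/dev/null; python3 s.py
python3 -m jog '[[[0,0,0,0,0,0.1],[0,0,0,0,0,0]]]' >/dev/null; python3 s.py
python3 -m jog '[[[0,0,0,0,0,0.1],[0,0,0,0,0,0]]]' >/dev/null; python3 s.py
python3 -m jog '[[[0,0,0,0,0,0.1],[0,0,0,0,0,0]]]' >/dev/null; python3 s.py
```

```text
8.53 [0.4498 0.1286 0.0757] cw from scale-y 1.596 q7 0.02 F [-2.58 -2.17 -0.27] Mz -0.049 ff 10.0
8.78 [0.4497 0.1286 0.0758] cw from scale-y 1.696 q7 -0.03 F [-2.8  -1.32  2.28] Mz -0.038 ff 10.0
9.03 [0.4496 0.1285 0.0761] cw from scale-y 1.796 q7 -0.08 F [-3.11 -2.03  6.41] Mz -0.015 ff 10.0
9.28 [0.4495 0.1285 0.0763] cw from scale-y 1.896 q7 -0.13 F [-4.82 -2.5  10.53] Mz 0.003 ff 10.0
9.53 [0.4494 0.1285 0.0764] cw from scale-y 1.996 q7 -0.18 F [-4.85 -1.46 10.95] Mz 0.101 ff 10.0
```

```bash
python3 -m jog '[[[-0.0002,-0.001,-0.001,0,0,0.0],[0,0,0,0,0,0]]]' >/dev/null; python3 s.py
python3 -m jog '[[[0,0,-0.0004,0,0,0.13],[0,0,0,0,0,0],[0,0,0,0,0,0]]]' >/dev/null; python3 s.py
```

```text
9.78 [0.4493 0.1284 0.0767] cw from scale-y 1.998 q7 -0.19 F [-2.47 -1.9   0.68] Mz 0.078 ff 10.0
10.15 [0.4492 0.1284 0.0771] cw from scale-y 2.128 q7 -0.25 F [-1.43 -1.07  0.74] Mz 0.009 ff 10.0
```

```bash
python3 -m jog '[[[0,0,0,0,0,0],[0,0,0,0,0,0],[0,0,0,0,0,0],[0,0,-0.01,0,0,0],[0,0,-0.03,0,0,0],[0,0,-0.04,0,0,0],[0,0,0,0,0,0]]]' 0.05 >/dev/null; python3 s.py
python3 -m jog '[[[-0.0382,0.0239,0,0,0,0],[-0.0382,0.0239,0,0,0,0],[-0.0382,0.0239,0,0,0,0],[-0.0382,0.0239,0,0,0,0],[-0.0382,0.0239,0,0,0,0],[-0.0382,0.0239,0,0,0,0],[-0.0382,0.0239,0,0,0,0],[-0.0382,0.0239,0,0,0,0]]]' >/dev/null; python3 s.py
python3 -m jog '[[[0,0,0,0,0,-0.16],[0,0,0,0,0,-0.16],[0,0,0,0,0,-0.16],[0,0,0,0,0,-0.16],[0,0,0,0,0,-0.16],[0,0,0,0,0,-0.16],[0,0,0,0,0,-0.16],[0,0,0,0,0,-0.16],[0,0,0,0,0,-0.16],[0,0,0,0,0,-0.16],[0,0,0,0,0,-0.16],[0,0,0,0,0,-0.16]]]' >/dev/null
python3 -m jog '[[[0,0,0,0,0,-0.16],[0,0,0,0,0,-0.048],[0,0,0,0,0,0],[0,0,0,0,0,0]]]' >/dev/null; python3 st.py
python3 - <<'E'
from plant import *
from h import *
T=snapshot("top");S=snapshot("side")
o=[]
for s,u,v in((S,281,232),(T,225,235)):
    f=s["frame"][v-36:v+36,u-48:u+48,::-1].astype(float)
    o.append(cv2.resize(np.clip(f*2,0,255).astype(np.uint8),(400,300),interpolation=cv2.INTER_CUBIC))
cv2.imwrite("pics/m3.png",np.hstack(o))
E
```

```text
11.03 [0.4507 0.1286 0.1597] cw from scale-y 2.13 q7 -0.3 F [-0.51  0.41 -0.74] Mz -0.039 ff 0.0
12.03 [ 0.5179 -0.2266  0.1564] cw from scale-y 2.13 q7 0.21 F [ 0.37 -0.47 -0.59] Mz 0.052 ff 0.0
t 14.03 p [ 0.5181 -0.2254  0.1569] toolx [-0.982 -0.189  0.   ] yaw_y 100.88 tz [-0.  0. -1.] q [ 0.56  0.74 -0.39  1.82  0.43  0.66  1.68] F [-0.17 -0.07  0.6 ] M [ 0.051 -0.024 -0.014] op 0.05010979225638599 ff 0.0
```

View pics/m3.png

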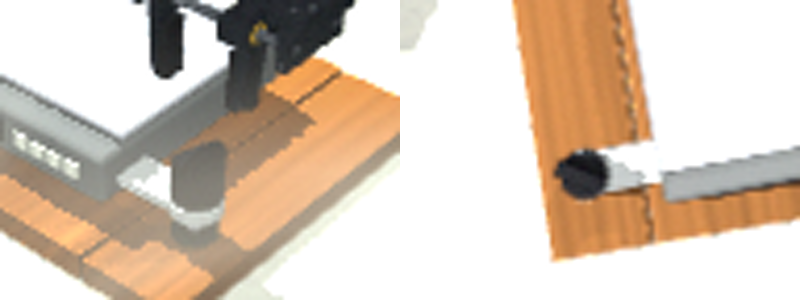

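The left knob's bar has turned. At the right, the fingers hang above and on either side of the right knob (side crop (165..243, 90), knob at (200,150)). Descending and gripping.

```bash
python3 -m jog '[[[-0.001,0,0.02,0,0,0],[0,0,0.02,0,0,0],[0,0,0.02,0,0,0],[0,0,0.012,0,0,0],[0,0,0.005,0,0,0],[0,0,0.004,0,0,0],[0,0,0,0,0,0],[0,0,0,0,0,0]]]' >/dev/null; python3 st.py
python3 -m jog '[[[0,0,0,0,0,0],[0,0,0,0,0,0],[0,0,0,0,0,0],[0,0,0,0,0,0]]]' 0.010 5 > /dev/null; python3 st.py
```

```text
t 15.12 p [ 0.5195 -0.2255  0.0765] toolx [-0.982 -0.19  -0.001] yaw_y 100.95 tz [ 0.001 -0.    -1.   ] q [ 0.51  0.86 -0.31  1.86  0.51  0.49  1.61] F [-0.18 -0.05 -0.81] M [-0.009 -0.003 -0.024] op 0.049915012603384386 ff 0.0
t 15.62 p [ 0.5179 -0.2236  0.0758] toolx [-0.982 -0.191  0.002] yaw_y 101.02 tz [-0.003  0.002 -1.   ] q [ 0.51  0.87 -0.31  1.86  0.51  0.49  1.61] F [-3.33  4.85  1.12] M [ 0.914  0.743 -0.018] op 0.016608654331465935 ff 4.52
```

```bash
python3 -m jog '[[[0,0.0015,0,0,0,0],[0,0,0,0,0,0],[0,0,0,0,0,0]]]' > /dev/null; python3 st.py
```

```text
t 16.0 p [ 0.5182 -0.2237  0.0759] toolx [-0.982 -0.19   0.001] yaw_y 100.95 tz [-0.001  0.    -1.   ] q [ 0.5   0.86 -0.31  1.87  0.51  0.49  1.61] F [-3.13  3.04  0.3 ] M [ 0.697  0.726 -0.039] op 0.014821558228016262 ff 4.77
```

```bash
python3 -m jog '[[[0.001,0.001,0,0,0,0],[0,0,0,0,0,0],[0,0,0,0,0,0]]]' 0.01 10 > /dev/null; python3 s.py
python3 -m jog '[[[0,0,0,0,0,0.1],[0,0,0,0,0,0]]]' >/dev/null; python3 s.py
python3 -m jog '[[[0,0,0,0,0,0.1],[0,0,0,0,0,0]]]' >/dev/null; python3 s.py
python3 -m jog '[[[0,0,0,0,0,0.1],[0,0,0,0,0,0]]]' >/dev/null; python3 s.py
```

```text
16.38 [ 0.5183 -0.2236  0.0762] cw from scale-y 0.003 q7 1.61 F [-0.64  0.88 -0.56] Mz -0.087 ff 10.0
16.62 [ 0.5182 -0.2234  0.0763] cw from scale-y 0.102 q7 1.54 F [-1.09  0.76 -1.38] Mz -0.019 ff 10.0
16.88 [ 0.5182 -0.2232  0.0762] cw from scale-y 0.2 q7 1.47 F [ 0.05  0.6  -1.02] Mz -0.03 ff 10.0
17.12 [ 0.5182 -0.223   0.0762] cw from scale-y 0.299 q7 1.41 F [ 0.78  0.27 -0.53] Mz -0.088 ff 10.0
```

```bash
python3 -m jog '[[[0,0,0,0,0,0.1],[0,0,0,0,0,0]]]' >/dev/null; python3 s.py
python3 -m jog '[[[0,0,0,0,0,0.1],[0,0,0,0,0,0]]]' >/dev/null; python3 s.py
python3 -m jog '[[[0,0,0,0,0,0.1],[0,0,0,0,0,0]]]' >/dev/null; python3 s.py
python3 -m jog '[[[0,0,0,0,0,0.1],[0,0,0,0,0,0]]]' >/dev/null; python3 s.py
```

```text
17.38 [ 0.5182 -0.2229  0.0762] cw from scale-y 0.399 q7 1.35 F [ 0.53  0.63 -0.51] Mz -0.063 ff 10.0
17.62 [ 0.5182 -0.2227  0.0762] cw from scale-y 0.498 q7 1.28 F [ 2.26  2.67 -0.76] Mz -0.023 ff 10.0
17.88 [ 0.5183 -0.2225  0.0762] cw from scale-y 0.598 q7 1.22 F [ 2.09  2.89 -0.72] Mz -0.029 ff 10.0
18.12 [ 0.5183 -0.2224  0.0761] cw from scale-y 0.698 q7 1.16 F [ 1.37  3.25 -0.4 ] Mz -0.054 ff 10.0
```

```bash
python3 -m jog '[[[0,0.001,0,0,0,0.1],[0,0,0,0,0,0]]]' >/dev/null; python3 s.py
python3 -m jog '[[[0,0,0,0,0,0.1],[0,0,0,0,0,0]]]' >/dev/null; python3 s.py
python3 -m jog '[[[0,0,0,0,0,0.1],[0,0,0,0,0,0]]]' >/dev/null; python3 s.py
python3 -m jog '[[[0,0,0,0,0,0.1],[0,0,0,0,0,0]]]' >/dev/null; python3 s.py
```

```text
18.38 [ 0.5185 -0.2222  0.0761] cw from scale-y 0.798 q7 1.09 F [ 2.23  2.75 -0.04] Mz -0.017 ff 10.0
18.62 [ 0.5186 -0.222   0.0761] cw from scale-y 0.898 q7 1.03 F [ 2.37  2.36 -0.53] Mz -0.012 ff 10.0
18.88 [ 0.5187 -0.2218  0.0761] cw from scale-y 0.998 q7 0.97 F [ 2.97  3.77 -0.99] Mz -0.042 ff 10.0
19.12 [ 0.5188 -0.2217  0.0761] cw from scale-y 1.098 q7 0.91 F [ 4.06  3.78 -1.18] Mz 0.026 ff 10.0
```

```bash
python3 -m jog '[[[0.0002,0.0015,0,0,0,0.1],[0,0,0,0,0,0]]]' >/dev/null; python3 s.py
python3 -m jog '[[[0,0,0,0,0,0.1],[0,0,0,0,0,0]]]' >/dev/null; python3 s.py
python3 -m jog '[[[0,0,0,0,0,0.1],[0,0,0,0,0,0]]]' >/dev/null; python3 s.py
python3 -m jog '[[[0,0,0,0,0,0.1],[0,0,0,0,0,0]]]' >/dev/null; python3 s.py
```

```text
19.38 [ 0.5191 -0.2216  0.0761] cw from scale-y 1.199 q7 0.85 F [ 2.12  1.25 -0.31] Mz -0.046 ff 10.0
19.62 [ 0.5192 -0.2215  0.0761] cw from scale-y 1.299 q7 0.79 F [2.9  1.71 0.71] Mz -0.027 ff 10.0
19.88 [ 0.5194 -0.2214  0.0761] cw from scale-y 1.399 q7 0.73 F [ 2.55  1.93 -0.15] Mz -0.053 ff 10.0
20.12 [ 0.5196 -0.2213  0.0762] cw from scale-y 1.499 q7 0.67 F [ 3.37  2.6  -0.49] Mz -0.012 ff 10.0
```

```bash
python3 -m jog '[[[0.0005,0.0012,0,0,0,0.1],[0,0,0,0,0,0]]]' >/dev/null; python3 s.py
python3 -m jog '[[[0,0,0,0,0,0.1],[0,0,0,0,0,0]]]' >/dev/null; python3 s.py
python3 -m jog '[[[0,0,0,0,0,0.1],[0,0,0,0,0,0]]]' >/dev/null; python3 s.py
```

```text
20.38 [ 0.5199 -0.2213  0.0761] cw from scale-y 1.599 q7 0.61 F [ 1.24 -0.    0.02] Mz -0.016 ff 10.0
20.62 [ 0.52   -0.2212  0.0762] cw from scale-y 1.699 q7 0.55 F [ 1.32 -0.8  -0.07] Mz -0.066 ff 10.0
20.88 [ 0.5202 -0.2212  0.0762] cw from scale-y 1.799 q7 0.48 F [ 1.94 -2.57  1.14] Mz -0.025 ff 10.0
```

```bash
python3 -m jog '[[[0,0,0,0,0,0.1],[0,0,0,0,0,0]]]' >/dev/null; python3 s.py
python3 -m jog '[[[0,0,0,0,0,0.1],[0,0,0,0,0,0]]]' >/dev/null; python3 s.py
python3 -m jog '[[[0,0,0,0,0,0],[0,0,0,0,0,0]]]' >/dev/null; python3 s.py
```

```text
21.12 [ 0.5204 -0.2212  0.0763] cw from scale-y 1.899 q7 0.42 F [ 2.2  -2.43  1.17] Mz -0.076 ff 10.0
21.38 [ 0.5207 -0.2211  0.0765] cw from scale-y 1.999 q7 0.36 F [ 3.07 -2.4   3.64] Mz -0.037 ff 10.0
21.62 [ 0.5207 -0.2211  0.0765] cw from scale-y 2.001 q7 0.36 F [ 2.52 -3.48  5.39] Mz -0.008 ff 10.0
```

```bash
python3 -m jog '[[[0,0.0005,-0.0007,0,0,0.1],[0,0,0,0,0,0],[0,0,0,0,0,0]]]' >/dev/null; python3 s.py
python3 -m jog '[[[0,0,-0.0003,0,0,0.1],[0,0,0,0,0,0],[0,0,0,0,0,0]]]' >/dev/null; python3 s.py
python3 -m jog '[[[0,0,-0.0003,0,0,0.1],[0,0,0,0,0,0],[0,0,0,0,0,0]]]' >/dev/null; python3 s.py
```

```text
22.0 [ 0.5209 -0.2211  0.0769] cw from scale-y 2.101 q7 0.3 F [ 3.06 -3.33  3.55] Mz -0.057 ff 10.0
22.38 [ 0.5212 -0.2211  0.0772] cw from scale-y 2.201 q7 0.24 F [ 3.15 -4.02  2.73] Mz 0.065 ff 10.0
22.75 [ 0.5213 -0.2211  0.0775] cw from scale-y 2.301 q7 0.18 F [ 3.5  -3.25  1.64] Mz -0.043 ff 10.0
```

```bash
python3 -m jog '[[[0,0,-0.0005,0,0,0.15],[0,0,0,0,0,0],[0,0,0,0,0,0]]]' >/dev/null; python3 s.py
python3 -m jog '[[[0,0,0,0,0,0],[0,0,0,0,0,0],[0,0,0,0,0,0],[0,0,-0.01,0,0,0],[0,0,-0.03,0,0,0],[0,0,-0.04,0,0,0],[0,0,0,0,0,0]]]' 0.05 >/dev/null; python3 s.py
```

```text
23.12 [ 0.5216 -0.2213  0.078 ] cw from scale-y 2.451 q7 0.09 F [ 4.29 -4.11  2.14] Mz -0.051 ff 10.0
24.0 [ 0.5224 -0.2215  0.1611] cw from scale-y 2.453 q7 0.04 F [ 0.4  -0.51 -1.37] Mz 0.004 ff 0.0
```

```bash
python3 -m jog '[[[-0.02,-0.025,-0.03,0,0,0],[-0.02,-0.025,-0.03,0,0,0],[-0.02,-0.025,0,0,0,0],[-0.02,-0.025,0,0,0,0],[0,0,0,0,0,0],[0,0,0,0,0,0]]]' >/dev/null; python3 s.py
python3 - <<'E'
from plant import *
from h import *
o=[];old=[cv2.imread("pics/top0.png"),cv2.imread("pics/side0.png")]
for k,(n,u,v) in enumerate((("top",274,220),("side",245,215))):
    f=snapshot(n)["frame"][:,:,::-1];
    cr=lambda f:cv2.resize(np.clip(f[v-51:v+51,u-68:u+68].astype(float)*1.6,0,255).astype(np.uint8),(400,300),interpolation=cv2.INTER_CUBIC)
    o.append(np.hstack([cr(old[k]),cr(f)]))
cv2.imwrite("pics/m4.png",np.vstack(o))
E
```

```text
24.75 [ 0.3935 -0.2187  0.2178] cw from scale-y 2.452 q7 0.12 F [0.05 0.37 0.3 ] Mz -0.037 ff 0.0
```

View pics/m4.png

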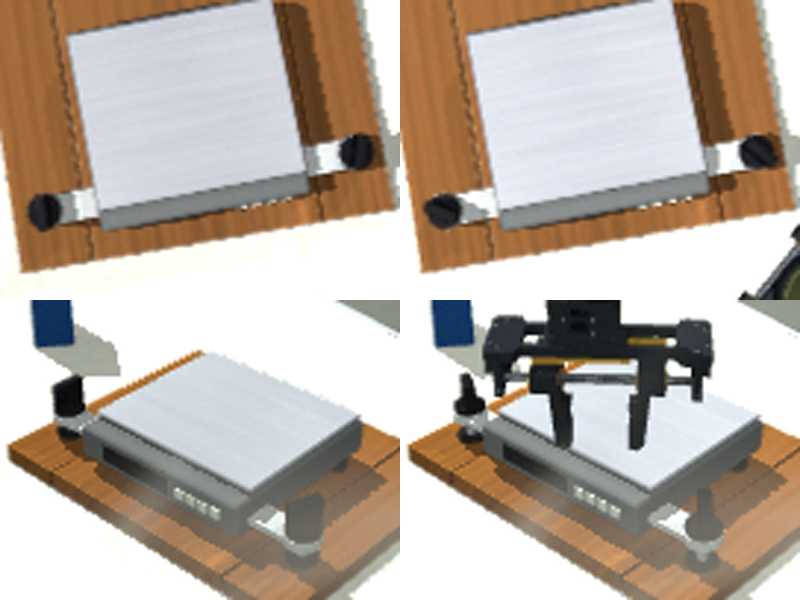

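The before/after crops show the scale unmoved, with plate corners at the same pixels. Both bars have turned, both feet are down, and the gripper is clear. Handing in.

```bash
python3 -c "
from plant import *
print(finish_job())"
```

```text
the job is handed in; nothing more can be done
None
```

I turned both stabiliser knobs clockwise past where I felt their feet touch (left to about 2.13 rad, right to about 2.45 rad), released them with the scale where it stood, and handed the job in; I estimate about 6 N on each foot from the turn past contact, but did not measure it.

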